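Charge the milling jar with grinding balls

ROBOT

A 6-joint arm with a two-finger parallel gripper is mounted at the origin on the work surface. World frame = base frame: x ahead of the robot, y to its left, z up, the work surface at z = 0. Lengths are in mm, angles in rad, forces in N, time in s.
With the tool pointing down it reaches from about 275 to 750 mm from the base axis. Payload 10.2 kg.
Tool frame: the origin (TCP) lies midway between the tips of the shut fingers; the grasp point (between the pads) lies 19 mm behind it; z points along the fingers, y is the line along which they close (so a half turn about z gives the same grasp; the last joint's range is limited). The gripper opens to 85 mm and grips with 20 to 120 N. Pads are 22 mm wide; open, the fingers measure 114 mm over their backs; the gripper's body (76 mm by 85 mm) begins 54 mm behind the grasp point. The pads swing forward as they close: fully open they stand 13 mm farther back than shut.
Start: joints at [1.123, 0.313, 1.498, -0, 1.331, -0.223], TCP at [117.041, 511.793, 231.294] pointing down, gripper open.
Joint ranges: [-2.94, 2.94], [-0.97, 2.17], [0.19, 2.56], [-1.23, 4.37], [0.02, 3.11], [-2.88, 2.88]. Speed limits (rad/s): [2.39, 2.39, 3.01, 3.14, 3.14, 3.14].

INTERFACE

Orientations are given as a unit quaternion [w, x, y, z].
In Python, from rig import ctrl, capture, camera_info gives the robot as it stands.
- The arm moves only by the tool apply_moves, never from a script. Its argument "targets" is a list of rows, each a list of 3 entries, a list of its own where there are three numbers: the finger opening in mm, from 0 to 85.4, then the shift along the world's x, y, z in mm, then the turn, a rotation vector about the world's x, y, z in degrees. In form: [[grip, [dx, dy, dz], [rx, ry, rz]], ...]. A call has 1 to 20 rows; each row is the pose to reach, as a shift and turn from the pose commanded when the call began; what a row does not reach only later rows make up. A row lasts 1/10 s, in which the tool goes at most 50 mm and 8.59 degrees, less where a joint would pass 70% of its speed; a pose out of reach is approached as far as the arm can. A call with a gripper value outside its range is refused whole. The fingers move at their own pace and stop on an object; "squeeze" is the grip in N (left out, the last holds). Time passes only in rows, so rows that repeat a pose let the fingers close. It gives the time, the measured TCP pose, the force, the opening and the grip force at its end, in the units of the state.
- ctrl.sense(): the state, without advancing time (a new reading comes with each control period).
- capture(name): name is "scene" or "top"; returns (picture, depth): 420x560x3 uint8, blue, green, red; 420x560 float32, mm along the optical axis (not along the pixel's ray), 0 where there is no reading.
- camera_info(name): a dict with "vfov" (degrees; the focal length in pixels is half the picture's height over the tangent of half this angle, whatever the lens; pixels are square), "cx", "cy" (the principal point, pixels), "k1" (the pictures are not rectified: a ray, as slopes to the right and down, at radius r is drawn at 1 + k1 r^2 times it, then the intrinsics apply), "extrinsics" (4x4, takes a point from camera to world coordinates). Camera axes: x right, y down, z forward; pixel columns grow to the right and rows downward; lengths in mm; the calibration is good to about 2 mm. A picture is of the moment at which its call begins. camera_info takes no time and is no camera call.
- ctrl.finish_job(): hands the job in; it is judged then, once.
The state is a dict: "time_s": time; "joints": joint angles; "dq": joint speeds; "tau": joint torques, N m; "eef_pos": TCP position; "ee_rot": TCP orientation; "force": force on the tool from outside, world axes, zero at the start; "wrist_torque": the same for the moment, N m; "grip_width": opening from 0.0 (shut) to 1.0 (fully open); "grip_force": force on a finger pad.
Only numpy, scipy, OpenCV 4.12 (cv2) and the standard library are available. Lean on these libraries where they do the work, as an engineer would, in place of code of your own. Each camera call takes 0.05 s, during which the arm holds its last target. There are 200 camera calls.

TASK

Charge the larger of the two lidded porcelain jars for milling: lift its lid off and lay it on the bench, knob up, then pour all seven grinding balls from the steel beaker into the jar from just above its mouth without spilling any. Afterwards stand the empty beaker upright on the bench and put the lid back fully home on the jar. Set the lid and the beaker down rather than dropping them, keep the jar where it is, and leave everything else on the bench undisturbed.

Things in the scene. Friction and masses are not known exactly. Their poses are not given: they have to be found in the camera images.
- jar: the larger porcelain jar, white, round, 116 mm outside diameter, 110 mm tall to its rim, about 2 kg, loose on the bench and standing upright. Wall 10 mm (mouth 96 mm wide), floor 12 mm thick. Origin: centre of its underside, z up. It may stand in the left or the right half of the bench
- jar_mouth (a point): centre of the jar's mouth, in the plane of the rim, 110 mm above the bench
- lid: the jar's white porcelain lid, about 0.3 kg, loose, at first on the jar: a plug 84 mm wide, 8 mm deep, a disc 120 mm wide, 10 mm thick on it, a round knob on top; 49 mm tall in all. Origin: centre of the plug's underside, z up through the knob. Home on the jar the disc rests on the rim and the origin is 102 mm above the jar's; on the bench it rests on the plug
- lid_knob (a point): middle of the lid's knob, on its axis, 38 mm above the lid's origin: the knob is 34 mm wide here, and from 32 to 44 mm above the origin; its 24 mm neck lies below
- beaker: straight-sided steel beaker without spout or handle, 64 mm outside diameter, 95 mm tall, wall 2.5 mm, floor 4 mm, about 0.16 kg, loose. It holds seven balls. Origin: centre of its underside, z up through the mouth. It stands in the other half of the bench from the jar, between the amber bottle and the dishes
- beaker_rim (a point): centre of the beaker's mouth, in the plane of its rim, 95 mm above its origin
- ball0_center (a point): centre of grinding ball 1 of 7: white ceramic ball, 20 mm diameter, 16 g, at first in the beaker; it rolls freely
- ball1_center (a point): centre of grinding ball 2 of 7: white ceramic ball, 20 mm diameter, 16 g, at first in the beaker; it rolls freely
- ball2_center (a point): centre of grinding ball 3 of 7: white ceramic ball, 20 mm diameter, 16 g, at first in the beaker; it rolls freely
- ball3_center (a point): centre of grinding ball 4 of 7: white ceramic ball, 20 mm diameter, 16 g, at first in the beaker; it rolls freely
- ball4_center (a point): centre of grinding ball 5 of 7: white ceramic ball, 20 mm diameter, 16 g, at first in the beaker; it rolls freely
- ball5_center (a point): centre of grinding ball 6 of 7: white ceramic ball, 20 mm diameter, 16 g, at first in the beaker; it rolls freely
- ball6_center (a point): centre of grinding ball 7 of 7: white ceramic ball, 20 mm diameter, 16 g, at first in the beaker; it rolls freely
- amber_bottle: bystander: brown glass bottle, 60 mm diameter, 150 mm tall, loose, close beside the beaker (about 20 mm between them). Origin: centre of its underside
- dishes: bystander: stack of three closed dishes, 92 mm diameter, 39 mm tall, loose, on the other side of the beaker (about 16 mm between them). Origin: centre of its underside
- wash_bottle: bystander: white squeeze bottle, 60 mm diameter, 168 mm tall with its bent spout, which reaches 42 mm from the axis towards its own +x; loose, beside the jar (about 25 mm between them). Origin: centre of its underside
- small_jar: bystander: the smaller porcelain jar with its lid on, 83 mm diameter, 101 mm tall, loose. Origin: centre of its underside
- mortar: bystander, fixed: porcelain mortar 110 mm wide and 65 mm tall with its pestle leaning out to 125 mm height, 72 mm from the axis towards its own -x. Origin: centre of its underside
- tube_rack: bystander, fixed: aluminium test-tube rack, 70 mm in x, 210 mm in y, tubes and a brush up to 155 mm tall. Origin: centre of its underside
- burner: bystander, fixed: glass spirit burner, 76 mm diameter, 85 mm tall, at the left of the bench. Origin: centre of its underside
There are look-alikes about, which are no part of the job. What is shaped like the lid but black or red is not meant.

How it is judged:
By the outcome, as a careful person would: the job done as asked, in the order asked, and still so for the second after the job is handed in, with the robot touching nothing.
It also fails if it takes over 72 s, if anything falls off the work surface, if the arm or the gripper's body presses on something with over 40 N, if the wrist force passes 120 N, or if a joint passes its speed limit or range.

## Working session

There is one attempt and no reset: what is moved stays moved. The work goes in short steps, Python scripts to look and compute and a tool call to move; the robot and the scene stay as the last step left them, time stands still between calls to the robot, and variables do not carry over. Pictures are saved under pics/ and viewed, at most 13 in all, crops included, and the job is handed in when it is done.

Besides the shell and the picture viewer there is one more tool, called by a JSON object that holds its "api" and its "payload". apply_moves: Moves the arm, as the interface text tells. Its arguments: {"type":"object","properties":{"targets":{"type":"array","items":{"type":"array"}},"squeeze":{"type":"number"}},"required":["targets"]}

```bash
mkdir -p pics
cat > h.py <<'E'
import numpy as np, cv2
from rig import ctrl, capture, camera_info
def cloud(name, depth):
    c=camera_info(name); h,w=depth.shape
    f=h/2/np.tan(np.radians(c["vfov"])/2)
    K=np.array([[f,0,c["cx"]],[0,f,c["cy"]],[0,0,1.]])
    v,u=np.mgrid[0:h,0:w].astype(np.float64)
    p=cv2.undistortPoints(np.stack([u.ravel(),v.ravel()],1)[:,None],K,np.array([c["k1"],0,0,0.]))[:,0]
    # exact forward model is 1+k1 r^2 ; undistortPoints inverts it
    d=depth.ravel(); P=np.c_[p*d[:,None],d]
    T=np.array(c["extrinsics"]); W=P@T[:3,:3].T+T[:3,3]
    W[d==0]=np.nan
    return W.reshape(h,w,3)
def snap(name):
    im,d=capture(name); return im,cloud(name,d)
E
python3 - <<'E'
from h import *
for n in("scene","top"):
    im,W=snap(n); cv2.imwrite(f"pics/{n}0.png",im); np.save(f"{n}0.npy",W)
    print(n,np.array(camera_info(n)["extrinsics"]).round(2).tolist())
s=ctrl.sense(); print(s)
E
```

```text
scene [[0.57, 0.47, -0.68, 1509.74], [0.82, -0.3, 0.48, -640.02], [0.02, -0.83, -0.56, 978.89], [0.0, 0.0, 0.0, 1.0]]
top [[0.01, -0.99, 0.12, 348.64], [-1.0, -0.02, -0.02, 101.62], [0.02, -0.12, -0.99, 1177.04], [0.0, 0.0, 0.0, 1.0]]
{'time_s': 0.1, 'joints': array([ 1.12255419e+00,  3.13391114e-01,  1.49836280e+00, -1.19621151e-05,
        1.33100727e+00, -2.23354864e-01]), 'dq': array([-0.00114646, -0.00143572, -0.00013519, -0.0018782 ,  0.00014841,
       -0.00117024]), 'tau': array([ 2.36084052e-03, -4.12894428e+01, -2.60144860e+01, -1.45451913e-04,
        2.94832047e-03, -2.50543927e-06]), 'eef_pos': array([116.96131278, 511.56664287, 230.79317029]), 'ee_rot': array([-1.87045139e-04,  1.12205405e-01,  9.93684862e-01, -5.53549212e-04]), 'force': array([ 0.47165234,  0.38583236, -0.17957397]), 'wrist_torque': array([ 0.03231659, -0.01379025, -0.02270418]), 'grip_force': 0.0, 'grip_width': 1.0070322938051433}
```

View pics/scene0.png

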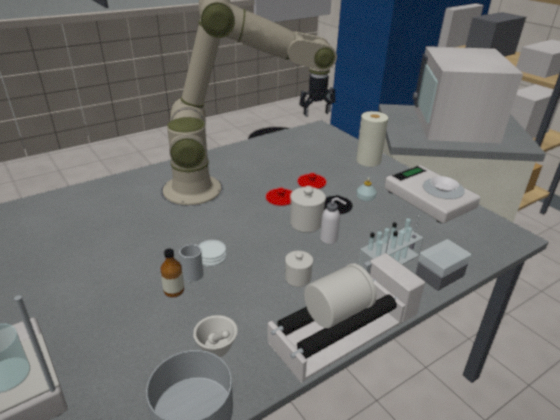

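View pics/top0.png

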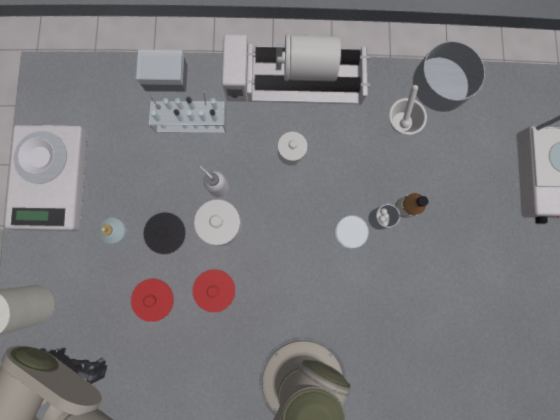

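Scene: the lidded white jar at top (217,222) is the large one. Candidates are large jar (217,222), small jar (292,146), red lids (152,300) and (214,290), and the black lid (164,233). By size and colour I choose (217,222). The beaker is at (388,216), between the amber bottle (415,203) and the dishes (352,232).

Run:
```python
from h import *
from scipy.optimize import least_squares
im=cv2.imread("pics/top0.png")
a=cv2.resize(im[165:265,165:265],(390,390),interpolation=cv2.INTER_CUBIC)
b=cv2.resize(im[165:265,330:430],(390,390),interpolation=cv2.INTER_CUBIC)
cv2.imwrite("pics/crop1.png",np.hstack([a,b]))
def fit(P):
    P=P[:,:2]
    f=lambda q:np.hypot(P[:,0]-q[0],P[:,1]-q[1])-q[2]
    r=least_squares(f,[*P.mean(0),40],loss="soft_l1"); return r.x.round(1),np.abs(r.fun).mean().round(1),len(P)
Wt=np.load("top0.npy"); Ws=np.load("scene0.npy")
for n,u,v in(("knob",217,222),("jarlid",205,222),("small",292,146),("dish",352,232),("beaker",388,216),("bottle",421,201),("wash",215,183),("red1",214,280),("black",164,220),("red2",152,290),("burner",113,231),("bench",300,260),("mortar",408,100),("pestle",413,90)):
    print(n,Wt[v,u].round(0))
def seg(name,W,c,r,z0,z1):
    m=(np.hypot(W[...,0]-c[0],W[...,1]-c[1])<r)&(W[...,2]>z0)&(W[...,2]<z1)
    P=W[m]; return P
c=Wt[222,205][:2]; j=Wt[222,217][:2]
for nm,W in(("top",Wt),("scene",Ws)):
    print(nm)
    for l,cc,r,z0,z1 in(("lid disc",j,66,112,126),("knob",j,25,130,170),("jar wall",j,75,20,100),("dishtop",Wt[232,352][:2],55,32,50),("bottle",Wt[201,421][:2],45,15,70)):
        P=seg(nm,W,cc,r,z0,z1)
        if len(P)>5: print(l,"mean",P.mean(0).round(1),"mid",((P.min(0)+P.max(0))/2).round(1),"ext",np.ptp(P,axis=0).round(1),fit(P) if l in("jar wall","bottle") else len(P))
    b=Wt[216,388][:2]
    P=seg(nm,W,b,60,80,105); print("beaker rim",fit(P) if len(P)>5 else 0, ((P.min(0)+P.max(0))/2).round(1),np.ptp(P,axis=0).round(1))
    P=seg(nm,W,b,50,45,90); print("beaker wall",fit(P) if len(P)>5 else 0)
```

```text
knob [431. 232. 149.]
jarlid [433. 267. 120.]
small [645.  42. 100.]
dish [ 418. -134.   33.]
beaker [ 467. -241.   20.]
bottle [ 494. -290.  149.]
wash [534. 242. 135.]
red1 [279. 252.  21.]
black [445. 400.  18.]
red2 [248. 426.  16.]
burner [410. 532.  51.]
bench [338.  10.  -0.]
mortar [ 790. -286.   88.]
pestle [ 808. -291.  116.]
top
lid disc mean [433.2 237.3 119. ] mid [433.1 237.4 119.1] ext [118.1 117.1  12.3] 1502
knob mean [433.8 237.3 148.8] mid [434.1 237.5 143.3] ext [31.  31.8 20.5] 143
jar wall mean [404.  196.9  54.3] mid [417.4 211.6  55.5] ext [82.6 63.2 70.5] (array([434. , 238.1,  57.8]), np.float64(0.1), 73)
dishtop mean [ 419.1 -132.5   38.1] mid [ 419.5 -133.    38.7] ext [87.7 91.6 12.2] 830
bottle mean [ 486.1 -273.8   45.3] mid [ 492.1 -282.4   44.2] ext [56.5 34.3 50.9] (array([ 494.5, -298. ,   31.5]), np.float64(0.7), 112)
beaker rim (array([ 467.4, -233.7,   43.1]), np.float64(10.3), 290) [ 472.5 -244.2   92.5] [ 86.7 114.   24.9]
beaker wall (array([ 473.6, -254.7,   22.7]), np.float64(10.3), 228)
scene
lid disc mean [446.  228.  119.9] mid [436.3 235.8 118.9] ext [120.3 121.2  13.5] 470
knob mean [442.4 231.6 145.3] mid [439.4 236.7 142.5] ext [31.  37.5 23.6] 74
jar wall mean [471.  206.6  61.1] mid [450.  227.4  60. ] ext [ 99.1 101.6  79.9] (array([436.5, 236.4,  57.1]), np.float64(1.9), 622)
dishtop mean [ 426.3 -133.    39. ] mid [ 422.4 -131.6   38.5] ext [96.2 89.7 12.6] 422
bottle mean [ 515.2 -301.7   43. ] mid [ 499.8 -287.9   42.5] ext [62.1 81.8 55. ] (array([ 483.7, -292.5,   41.2]), np.float64(2.4), 325)
beaker rim (array([ 462.9, -222.5,   30.7]), np.float64(4.5), 226) [ 471.  -235.3   92.3] [89.4 90.4 24.6]
beaker wall (array([ 462.4, -222.2,   30.4]), np.float64(1.7), 389)
```

View pics/crop1.png

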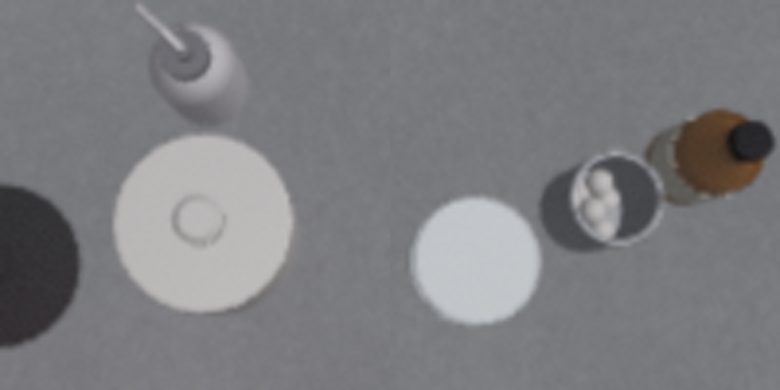

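The crop confirms the white disc lid and knob on the large jar: lid centre at crop (203,222), world about (434,237). The beaker mouth is at crop (617,197), with balls inside and the bottle and dishes on either side of it. I'll go above the knob first.

{"api": "apply_moves", "payload": {"targets": [[85, [32, -27, 0], [0, 0, 0]], [85, [64, -55, 0], [0, 0, 0]], [85, [96, -82, 0], [0, 0, 0]], [85, [128, -110, 0], [0, 0, 0]], [85, [160, -137, 0], [0, 0, 0]], [85, [192, -165, 0], [0, 0, 0]], [85, [224, -192, 0], [0, 0, 0]], [85, [256, -220, 0], [0, 0, 0]], [85, [288, -247, -10], [0, 0, 0]], [85, [317, -274, -30], [0, 0, 0]], [85, [317, -274, -65], [0, 0, 0]], [85, [317, -274, -90], [0, 0, 0]], [85, [317, -274, -90], [0, 0, 0]]]}}

```text
time_s: 1.4
eef_pos: [432.4, 237.0, 138.4]
ee_rot: [-0.003, 0.112, 0.994, -0.001]
force: [-0.3, 0.2, 0.4]
grip_width: 0.996
grip_force: 0.0
```

Run:
```python
from h import *
s=ctrl.sense(); print(s["joints"].round(3).tolist(),s["eef_pos"].round(1),s["ee_rot"].round(4),s["force"].round(1))
im,W=snap("top"); cv2.imwrite("pics/t1.png",im)
```

```text
[0.263, 0.344, 1.714, -0.0, 1.09, -1.082] [432.4 237.  138.4] [-0.0031  0.1125  0.9936 -0.0012] [-0.3  0.2  0.4]
```

{"api": "apply_moves", "payload": {"targets": [[85, [2, 0, -8], [0, 0, 0]], [85, [2, 0, -15], [0, 0, 0]], [85, [2, 0, -15], [0, 0, 0]], [30, [2, 0, -15], [0, 0, 0]], [30, [2, 0, -15], [0, 0, 0]], [30, [2, 0, -15], [0, 0, 0]], [30, [2, 0, -15], [0, 0, 0]], [30, [2, 0, -15], [0, 0, 0]], [30, [2, 0, -15], [0, 0, 0]]], "squeeze": 50}}

```text
time_s: 2.35
eef_pos: [436.2, 237.8, 126.8]
ee_rot: [0.0, 0.112, 0.994, 0.0]
force: [-1.7, -0.6, 5.9]
grip_width: 0.379
grip_force: 49.2
```

{"api": "apply_moves", "payload": {"targets": [[50, [0, 0, 0], [0, 0, 0]], [50, [0, 0, 0], [0, 0, 0]], [50, [-1, 0, -5], [0, 0, 0]], [50, [-1, 0, -5], [0, 0, 0]], [50, [-1, 0, -5], [0, 0, 0]], [50, [-1, 0, -5], [0, 0, 0]]]}}

```text
time_s: 2.95
eef_pos: [435.1, 237.8, 121.3]
ee_rot: [0.0, 0.112, 0.994, 0.0]
force: [-0.1, 0.0, 0.6]
grip_width: 0.584
grip_force: 0.0
```

{"api": "apply_moves", "payload": {"targets": [[30, [0, 0, 0], [0, 0, 0]], [30, [0, 0, 0], [0, 0, 0]], [30, [0, 0, 0], [0, 0, 0]], [30, [0, 0, 0], [0, 0, 0]]]}}

```text
time_s: 3.35
eef_pos: [435.2, 237.9, 121.6]
ee_rot: [0.0, 0.112, 0.994, 0.0]
force: [-0.9, 1.9, 4.9]
grip_width: 0.377
grip_force: 49.3
```

{"api": "apply_moves", "payload": {"targets": [[30, [0, 0, 5], [0, 0, 0]], [30, [0, 0, 15], [0, 0, 0]], [30, [0, 0, 35], [0, 0, 0]], [30, [0, -5, 55], [0, 0, 0]], [30, [0, -25, 60], [0, 0, 0]], [30, [0, -55, 60], [0, 0, 0]], [30, [0, -90, 60], [0, 0, 0]], [30, [0, -125, 55], [0, 0, 0]], [30, [0, -160, 35], [0, 0, 0]], [30, [0, -180, 5], [0, 0, 0]], [30, [0, -188, -25], [0, 0, 0]], [30, [0, -188, -55], [0, 0, 0]], [30, [0, -188, -75], [0, 0, 0]], [30, [0, -188, -88], [0, 0, 0]], [30, [0, -188, -94], [0, 0, 0]], [30, [0, -188, -94], [0, 0, 0]], [30, [0, -188, -94], [0, 0, 0]]]}}

```text
time_s: 5.05
eef_pos: [435.5, 49.7, 28.0]
ee_rot: [0.001, 0.112, 0.994, -0.0]
force: [-0.8, 0.4, -3.6]
grip_width: 0.377
grip_force: 50.3
```

Run:
```python
from h import *
s=ctrl.sense(); print(s["joints"].round(4).tolist(),s["eef_pos"].round(1),s["ee_rot"].round(4),s["force"].round(1))
```

```text
[-0.1548, 0.4243, 1.9696, -0.0001, 0.7466, -1.5009] [435.5  49.7  28. ] [ 5.000e-04  1.121e-01  9.937e-01 -0.000e+00] [-0.8  0.4 -3.6]
```

{"api": "apply_moves", "payload": {"targets": [[30, [0, 0, -4], [0, 0, 0]], [30, [0, 0, -6], [0, 0, 0]], [30, [0, 0, -7], [0, 0, 0]], [30, [0, 0, -8], [0, 0, 0]], [30, [0, 0, -8.5], [0, 0, 0]], [30, [0, 0, -8.5], [0, 0, 0]]]}}

```text
time_s: 5.65
eef_pos: [435.1, 49.7, 19.6]
ee_rot: [0.0, 0.112, 0.994, -0.0]
force: [-4.9, -0.8, 10.4]
grip_width: 0.376
grip_force: 51.7
```

{"api": "apply_moves", "payload": {"targets": [[60, [0, 0, 0], [0, 0, 0]], [85, [0, 0, 0], [0, 0, 0]], [85, [0, 0, 0], [0, 0, 0]], [85, [0, 0, 15], [0, 0, 0]], [85, [0, 0, 50], [0, 0, 0]], [85, [0, -20, 100], [0, 0, 0]], [85, [0, -60, 150], [0, 0, 0]], [85, [0, -110, 180], [0, 0, 0]], [85, [0, -110, 180], [0, 0, 0]]]}}

```text
time_s: 6.55
eef_pos: [435.7, -62.7, 201.5]
ee_rot: [0.002, 0.113, 0.994, -0.001]
force: [0.0, 0.6, -0.2]
grip_width: 0.993
grip_force: 0.0
```

Run:
```python
from h import *
from scipy.optimize import least_squares
s=ctrl.sense(); print(s["time_s"],s["joints"].round(4).tolist(),s["eef_pos"].round(1),s["ee_rot"].round(4))
D=[([1.12255,.31339,1.49836,0,1.33101,-.22335],[117.0,511.6,230.8]),([.263,.344,1.714,0,1.09,-1.082],[432.4,237,138.4]),([-.1548,.4243,1.9696,0,.7466,-1.5009],[435.5,49.7,28.0]),(s["joints"].tolist(),s["eef_pos"].tolist())]
for q,p in D:
    c,sn=np.cos(q[0]),np.sin(q[0]); print("radial",round(c*p[0]+sn*p[1],1),"lat",round(-sn*p[0]+c*p[1],1),"z",round(p[2],1), np.round(q[1],4),np.round(q[1]+q[2],4))
# r = L1 sin q2 + L2 sin(q2+q3) + e cos(q2+q3) + r0 ; z = h' + L1 cos q2 + L2 cos(q23) - e sin(q23)
A=[];b=[]
for q,p in D:
    c,sn=np.cos(q[0]),np.sin(q[0]);a=q[1];g=q[1]+q[2]
    A+=[[np.sin(a),np.sin(g),0],[np.cos(a),np.cos(g),1]]
    b+=[c*p[0]+sn*p[1],p[2]]
x,res,_,_=np.linalg.lstsq(np.array(A),np.array(b),rcond=None); print("L1,L2,h-Lt",x,res)
im,W=snap("top"); cv2.imwrite("pics/top1.png",im[120:330,180:460]); np.save("top1.npy",W)
m=(np.hypot(W[...,0]-434,W[...,1]-237)<70)&(W[...,2]>104)&(W[...,2]<116);P=W[m]
print("rim",((P.min(0)+P.max(0))/2).round(1),np.ptp(P,axis=0).round(1))
for z in((9,26),(36,60)):
    m=(np.hypot(W[...,0]-436,W[...,1]-50)<66)&(W[...,2]>z[0])&(W[...,2]<z[1]);P=W[m]
    print("lid",((P.min(0)+P.max(0))/2).round(1),np.ptp(P,axis=0).round(1),P[:,2].mean())
```

```text
6.55 [-0.41, 0.1509, 1.785, -0.0004, 1.201, -1.7547] [435.7 -62.7 201.5] [ 2.200e-03  1.127e-01  9.936e-01 -9.000e-04]
radial 511.8 lat 116.3 z 230.8 0.3134 1.8118
radial 479.1 lat 116.4 z 138.4 0.344 2.058
radial 422.6 lat 116.3 z 28.0 0.4243 2.3939
radial 424.6 lat 116.2 z 201.5 0.1509 1.9359
L1,L2,h-Lt [383.91626948 396.0600231  -36.38792307] [147.62279292]
rim [433.8 238.9 109.9] [113.7 113.8  11.6]
lid [434.1  50.6  17.8] [114.9 117.8  14.7] 17.02942553744479
lid [433.2  50.6  45.8] [30.9 33.6 16.6] 46.4631993940094
```

View pics/top1.png

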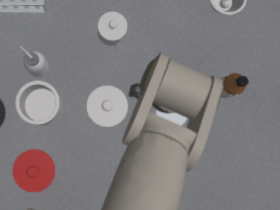

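The jar at crop (38,102) is now open, and the lid lies knob-up at crop (107,106), clear of everything. Next I need a tilted tool over the dishes, with the fingers straddling the beaker across the bottle–dish line. I'll yaw and then tilt in free space.

{"api": "apply_moves", "payload": {"targets": [[85, [0, -10, 20], [0, 0, -8]], [85, [0, -20, 40], [0, 0, -16]], [85, [0, -30, 60], [0, 0, -24]], [85, [0, -40, 70], [0, 0, -32]], [85, [0, -50, 80], [0, 0, -40]], [85, [0, -50, 80], [0, 0, -48]], [85, [0, -50, 80], [0, 0, -53]], [85, [0, -50, 80], [0, 0, -53]]]}}

```text
time_s: 7.4
eef_pos: [435.0, -109.8, 278.3]
ee_rot: [-0.0, 0.544, 0.839, 0.0]
force: [0.6, 0.5, 0.0]
grip_width: 0.995
grip_force: 0.0
```

{"api": "apply_moves", "payload": {"targets": [[85, [0, 0, 0], [-7.4, -3.2, 0]], [85, [0, 0, 0], [-14.7, -6.4, 0]], [85, [0, 0, 0], [-22, -9.6, 0]], [85, [0, 0, 0], [-29.4, -12.8, 0]], [85, [0, 0, 0], [-36.7, -16, 0]], [85, [0, 0, 0], [-41, -18, 0]], [85, [0, 0, 0], [-41, -18, 0]]]}}

```text
time_s: 8.1
eef_pos: [434.4, -108.7, 277.2]
ee_rot: [0.317, 0.501, 0.778, -0.21]
force: [-0.5, -0.7, -0.8]
grip_width: 0.997
grip_force: 0.0
```

Run:
```python
from h import *
from scipy.spatial.transform import Rotation as R
s=ctrl.sense(); print(s["time_s"],s["joints"].round(4).tolist(),s["eef_pos"].round(2).tolist(),s["ee_rot"].round(4).tolist())
w,x,y,z=s["ee_rot"]; print(R.from_quat([x,y,z,w]).as_matrix().round(3))
```

```text
8.1 [-0.1704, -0.0192, 1.9637, -0.8455, 0.9009, -0.1516] [434.37, -108.69, 277.25] [0.3171, 0.5005, 0.7777, -0.2099]
[[-0.298  0.912  0.283]
 [ 0.645  0.411 -0.644]
 [-0.703 -0.009 -0.711]]
```

```bash
cat > kin.py <<'E'
import numpy as np
from scipy.optimize import least_squares
from scipy.spatial.transform import Rotation as R
rz=lambda a:R.from_euler("z",a).as_matrix(); ry=lambda a:R.from_euler("y",a).as_matrix()
def fk(q,p,sg):
    h,L1,L2,e,r0,Lt,ls,lw=p
    A=rz(q[0]); x=A@[0,ls,h]; A=A@ry(q[1]); x=x+A@[0,0,L1]; A=A@ry(q[2]); x=x+A@[e,0,L2]
    A=A@rz(sg*q[3])@ry(q[4]); x=x+A@[r0,lw,Lt]; return x,A@rz(sg*q[5])
D=[([1.12255,.31339,1.49836,0,1.33101,-.22335],[117.0,511.6,230.8]),([.263,.344,1.714,0,1.09,-1.082],[432.4,237,138.4]),([-.1548,.4243,1.9696,-.0001,.7466,-1.5009],[435.5,49.7,28.0]),([-0.41,0.1509,1.785,-0.0004,1.201,-1.7547],[435.7,-62.7,201.5]),
([-0.1704,-0.0192,1.9637,-0.8455,0.9009,-0.1516],[434.37,-108.69,277.25])]
E
python3 - <<'E'
from kin import *
for sg in(1,-1):
    print(sg,fk(D[4][0],np.zeros(8),sg)[1].round(3).tolist())
    for nm,mask in(("shoulder",[1,1,1,1,1,1,1,0]),("wrist",[1,1,1,1,1,1,0,1]),("noe_sh",[1,1,1,0,0,1,1,0]),("noe_wr",[1,1,1,0,0,1,0,1]),("both",[1]*8)):
        m=np.array(mask)
        f=lambda v:np.concatenate([fk(q,v*m,sg)[0]-p for q,p in D]+[1e-4*v])
        r=least_squares(f,[200,380,390,0,0,200,116,0]);print(nm,(r.x*m).round(1),np.sqrt(np.mean(r.fun**2)).round(2))
E
```

```text
1 [[-0.912, -0.298, 0.283], [-0.411, 0.645, -0.644], [0.009, -0.703, -0.711]]
shoulder [ 2.015e+02  4.388e+02  3.975e+02  3.920e+01 -1.000e-01  2.554e+02
  1.163e+02  0.000e+00] 0.07
wrist [301.6 357.7 333.3  38.8 -84.3 294.1  -0.  111.3] 15.31
noe_sh [189.9 406.  387.9  -0.    0.  250.6 115.8   0. ] 3.09
noe_wr [248.4 365.7 406.6   0.   -0.  246.8  -0.  110.8] 17.51
both [ 2.015e+02  4.389e+02  3.975e+02  3.920e+01 -0.000e+00  2.554e+02
  1.164e+02 -1.000e-01] 0.07
-1 [[-0.722, 0.496, 0.482], [0.692, 0.509, 0.512], [0.009, 0.703, -0.711]]
shoulder [ 183.    81.1  288.7  -22.2 -184.7  -17.3  105.5    0. ] 23.68
wrist [  76.6  145.7  349.9  -25.4 -106.9  -73.9   -0.   117. ] 11.38
noe_sh [101.  193.7 473.7  -0.    0.  -99.1  98.    0. ] 30.58
noe_wr [  31.3  217.8  461.4   -0.     0.  -125.6   -0.   117.1] 16.34
both [ 31.3 182.4 378.9 -25.2 -68.8 -91.4 -52.7 167.4] 9.04
```

```bash
cat >> kin.py <<'E'
PK=[201.5,438.8,397.5,39.2,0,255.4,116.3,0]
LO=np.array([-2.94,-.97,.19,-1.23,.02,-2.88]);HI=np.array([2.94,2.17,2.56,4.37,3.11,2.88])
def FK(q):
    x,A=fk(q,PK,1); return x,A@rz(np.pi/2)
def ik(x,Rm,q0):
    f=lambda q:(lambda t:np.r_[(t[0]-x)/100,((t[1]-Rm)).ravel()])(FK(q))
    r=least_squares(f,np.clip(q0,LO+.011,HI-.011),bounds=(LO+.01,HI-.01),max_nfev=60); return r.x,np.sqrt(2*r.cost)
E
python3 - <<'E'
from kin import *
import json
from h import camera_info
import cv2
c=camera_info("top");f=210/np.tan(np.radians(c["vfov"])/2)
p=cv2.undistortPoints(np.array([[[388.2,215.5]]]),np.array([[f,0,c["cx"]],[0,f,c["cy"]],[0,0,1.]]),np.array([c["k1"],0,0,0.]))[0,0]
T=np.array(c["extrinsics"]);d=T[:3,:3]@[*p,1];o=T[:3,3];print("rim by top ray",(o+d*(95-o[2])/d[2]).round(1))
J=np.array([435,238,0.]);qs=D[4][0]
def tool(phi,th): # heading phi, tilt th below horizontal, closing axis horizontal; y=(.912,.411)for heading -66
    m=np.array([np.cos(phi),np.sin(phi),0]);d=np.cos(th)*m-[0,0,np.sin(th)]
    y=np.array([-m[1],m[0],0]);return np.c_[np.cross(y,d),y,d]
B=np.array([462.,-222,0])
for th in(35,40,45,50):
    Rg=tool(np.radians(-66.5),np.radians(th))
    for zg in(50,):
        x=B+[0,0,zg]+26*Rg[:,2]; q,e=ik(x,Rg,qs); print("grasp",th,x.round(1),q.round(2),e.round(4))
hi=[]
def scan(th,zg,out):
  for phi in np.arange(-180,180,20):
    Rg=tool(np.radians(phi),np.radians(th));m=Rg[:,2]*[1,1,0];m/=np.linalg.norm(m)
    for de in range(-180,180,30):
        n=rz(np.radians(de))@m; u=np.cross([0,0,1],n); q=None;ok=True;worst=9;dq=0;cl=999
        for al in(120,95,70,40,10):
            Q=R.from_rotvec(u*np.radians(al)).as_matrix();Rm=Q@Rg
            lip=J-20*n+[0,0,125 if al>90 else 160 if al>60 else 230]
            g=lip-Q@(32*n+[0,0,95-zg]); x=g+26*Rm[:,2]
            cands=[]
            for q0 in([q] if q is not None else [[.2,.2,1.9,a,b,c] for a in(-.8,.8,2.4)for b in(.6,1.5)for c in(-1.5,0,1.5)]):
                qq,e=ik(x,Rm,q0)
                if e<2e-3:cands.append(qq)
            if not cands: ok=False;break
            qn=max(cands,key=lambda v:np.min(np.r_[v-LO,HI-v]))
            if q is not None:dq=max(dq,np.abs(qn-q).max())
            q=qn;worst=min(worst,np.min(np.r_[q-LO,HI-q]))
            # body clearance over jar & wash bottle
            for s in np.arange(54,260,20):
                for cx in(-42,0,42):
                    for cy in(-42,0,42):
                        P=g+Rm@[cx,cy,-s]
                        if np.hypot(*(P-J)[:2])<75:cl=min(cl,P[2]-110)
                        if np.hypot(*(P-[546,242,0])[:2])<60:cl=min(cl,P[2]-168)
                        cl=min(cl,P[2]-50)
        if ok: out.append((round(cl),round(worst,2),round(dq,2),th,phi,de,q.round(2).tolist()))
out=[]
scan(45,50,out);scan(40,50,out)
for o in sorted([o for o in out if o[0]>12 and o[1]>.08],key=lambda o:o[2])[:25]:print(o)
E
```

```text
rim by top ray [ 460.2 -219.7   95. ]
grasp 35 [ 470.5 -241.5   35.1] [-0.45  0.53  1.95 -1.22  0.55  0.24] 0.4623
grasp 40 [ 469.9 -240.3   33.3] [-0.47  0.52  1.97 -1.22  0.5   0.22] 0.3557
grasp 45 [ 469.3 -238.9   31.6] [-0.49  0.51  1.99 -1.22  0.45  0.2 ] 0.2478
grasp 50 [ 468.7 -237.3   30.1] [-0.51  0.5   2.   -1.22  0.41  0.19] 0.139
(44, np.float64(0.62), np.float64(0.57), 40, np.int64(-80), 0, [0.64, 0.58, 1.43, -0.61, 1.51, 0.62])
(39, np.float64(0.67), np.float64(0.59), 45, np.int64(-80), 0, [0.61, 0.54, 1.45, -0.55, 1.46, 0.59])
(19, np.float64(0.29), np.float64(0.64), 45, np.int64(20), 30, [0.16, -0.03, 2.23, 0.15, 0.31, -1.93])
(39, np.float64(0.49), np.float64(0.66), 45, np.int64(-100), 0, [0.55, 0.64, 1.28, -0.44, 1.65, 0.79])
(44, np.float64(0.5), np.float64(0.66), 40, np.int64(-100), 0, [0.57, 0.68, 1.25, -0.5, 1.71, 0.8])
(24, np.float64(0.18), np.float64(0.77), 40, np.int64(20), 30, [0.14, -0.04, 2.28, 0.4, 0.2, -2.18])
(19, np.float64(0.46), np.float64(0.86), 45, np.int64(-40), -30, [0.64, 0.33, 1.79, -0.77, 0.94, 0.25])
(24, np.float64(0.32), np.float64(0.88),
[... 1104 characters left out ...]
4(0.25), np.float64(1.36), 45, np.int64(-140), 0, [0.38, 0.76, 1.08, -0.19, 1.89, 1.25])
(19, np.float64(0.22), np.float64(1.43), 45, np.int64(160), 30, [0.11, 0.67, 1.24, 0.34, 1.77, 1.97])
(19, np.float64(0.24), np.float64(1.52), 45, np.int64(-80), -30, [0.6, 0.57, 1.42, -0.61, 1.41, 0.64])
(24, np.float64(0.24), np.float64(1.76), 40, np.int64(-80), -30, [0.62, 0.6, 1.4, -0.68, 1.47, 0.67])
(24, np.float64(0.22), np.float64(2.09), 40, np.int64(140), 30, [0.01, 0.62, 1.37, 0.5, 1.69, 2.16])
(39, np.float64(0.12), np.float64(2.42), 45, np.int64(-160), 0, [0.29, 0.76, 1.08, -0.04, 1.92, 1.51])
(19, np.float64(0.23), np.float64(2.51), 45, np.int64(140), 30, [0.02, 0.58, 1.4, 0.46, 1.62, 2.17])
```

```bash
cat >> kin.py <<'E'
J=np.array([435,238,0.]);B=np.array([461.5,-221,0])
CYL=[((494.5,-297),30,150),((419.5,-133),46,39)]
def tool(phi,th):
    phi,th=np.radians([phi,th]);m=np.array([np.cos(phi),np.sin(phi),0]);d=np.cos(th)*m-[0,0,np.sin(th)]
    y=np.array([-m[1],m[0],0]);return np.c_[np.cross(y,d),y,d]
def grid(a,b,c):return np.array(np.meshgrid(np.linspace(*a,5),np.linspace(*b,5),np.linspace(*c,12))).reshape(3,-1).T
PTS=np.r_[grid((-11,11),(32,55),(-60,20)),grid((-11,11),(-55,-32),(-60,20)),grid((-42,42),(-42,42),(-220,-54))]
def clr(g,Rm,cyls):
    P=g+PTS@Rm.T; c=P[:,2].min()
    for (x,y),r,h in cyls:
        a=np.hypot(P[:,0]-x,P[:,1]-y)-r;b=P[:,2]-h
        c=min(c,np.where((a>0)&(b>0),np.hypot(a,b),np.maximum(a,b)).min())
    return c
E
python3 - <<'E'
from kin import *
res=[]
for phi in range(-140,60,10):
  for th in range(35,75,5):
    for zg in(50,60,68):
        Rm=tool(phi,th);g=B+[0,0,zg]
        c=min(clr(g-s*Rm[:,2]+[0,0,0],Rm,CYL) for s in(0,40,80))
        if c<4: continue
        best=None
        for a in(-.8,.3):
            q,e=ik(g+26*Rm[:,2],Rm,[-.45,.5,1.95,a,.5,0])
            if e<2e-3:
                mg=np.min(np.r_[q-LO,HI-q]); best=max(best or (0,),(mg,q.round(2).tolist()))
        if best: res.append((th,phi,zg,round(c,1),round(best[0],2),best[1]))
for r in sorted(res)[:45]:print(r)
E
```

```text
(35, -110, 50, np.float64(7.5), np.float64(0.09), [-0.31, 0.76, 1.72, -1.14, 1.12, 0.82])
(35, -110, 60, np.float64(7.5), np.float64(0.1), [-0.31, 0.74, 1.72, -1.13, 1.13, 0.81])
(35, -110, 68, np.float64(7.5), np.float64(0.11), [-0.31, 0.72, 1.72, -1.12, 1.14, 0.79])
(40, -110, 50, np.float64(7.8), np.float64(0.16), [-0.33, 0.72, 1.73, -1.07, 1.06, 0.76])
(40, -110, 60, np.float64(7.8), np.float64(0.17), [-0.33, 0.7, 1.73, -1.06, 1.07, 0.74])
(40, -110, 68, np.float64(7.8), np.float64(0.18), [-0.33, 0.69, 1.73, -1.05, 1.08, 0.73])
(40, -100, 50, np.float64(13.5), np.float64(0.01), [-0.33, 0.68, 1.83, -1.22, 0.94, 0.76])
(40, -100, 60, np.float64(16.8), np.float64(0.03), [-0.33, 0.66, 1.83, -1.2, 0.95, 0.74])
(40, -100, 68, np.float64(16.8), np.float64(0.04), [-0.33, 0.65, 1.83, -1.19, 0.95, 0.72])
(45, -110, 50, np.float64(8.3), np.float64(0.23), [-0.36, 0.69, 1.74, -1.0, 1.0, 0.69])
(45, -110, 60, np.float64(8.3), np.float64(0.24), [-0.36, 0.67, 1.74, -0.99, 1.01, 0.67])
(45, -110, 68, np.float64(8.3), np.float64(0.25), [-0.36, 0.66, 1.74, -0.98, 1.02, 0.65])
(45, -100, 50, np.floa
[... 2238 characters left out ...]
4(37.8), np.float64(0.07), [-0.5, 0.47, 2.01, -1.16, 0.42, 0.18])
(60, -110, 50, np.float64(10.7), np.float64(0.51), [-0.45, 0.61, 1.76, -0.72, 0.85, 0.41])
(60, -110, 60, np.float64(10.7), np.float64(0.52), [-0.45, 0.59, 1.76, -0.71, 0.87, 0.39])
(60, -110, 68, np.float64(10.7), np.float64(0.53), [-0.45, 0.58, 1.76, -0.7, 0.88, 0.37])
(60, -100, 50, np.float64(19.6), np.float64(0.45), [-0.46, 0.58, 1.82, -0.78, 0.75, 0.31])
(60, -100, 60, np.float64(19.6), np.float64(0.46), [-0.46, 0.56, 1.82, -0.77, 0.76, 0.28])
(60, -100, 68, np.float64(19.6), np.float64(0.47), [-0.46, 0.55, 1.82, -0.76, 0.78, 0.27])
(60, -90, 50, np.float64(26.5), np.float64(0.38), [-0.47, 0.55, 1.88, -0.85, 0.63, 0.21])
```

Run:
```python
from kin import *
from h import ctrl
s=ctrl.sense();w,x,y,z=s["ee_rot"];R0=R.from_quat([x,y,z,w]).as_matrix();p0=s["eef_pos"]
th=50;Rg=tool(-90,th);zg=70
print("rotvec deg",np.degrees(R.from_matrix(Rg@R0.T).as_rotvec()).round(1))
g=B+[0,0,zg];q=s["joints"]
for nm,sb in(("stand",90),("grasp",0)):
    x=g+(26-sb)*Rg[:,2];q,e=ik(x,Rg,q);print(nm,x.round(1),"shift",(x-p0).round(1),q.round(2),e.round(4),clr(g-sb*Rg[:,2],Rg,CYL).round(1))
print("lift/transit");n=np.array([0,-1,0.])
def show(x,Rm,g):
    global q
    qn,e=ik(x,Rm,q); 
    print(x.round(0),qn.round(2),"e",e.round(4),"dq",np.abs(qn-q).max().round(2),"mg",np.min(np.r_[qn-LO,HI-qn]).round(2),"clr",clr(g,Rm,[((435,238),58,110),((546,242),30,168),((435,50),60,49),((645,42),42,101)]+CYL).round(0),"wrist",(x-255*Rm[:,2]).round(0)); q=qn
for yy,zz in((-221,120),(-221,200),(-120,230),(0,230),(120,230),(220,230),(290,230)):
    g=np.array([435 if yy>0 else 450,yy,zz]);show(g+26*Rg[:,2],Rg,g)
print("pour")
for al,lz in((0,250),(30,240),(50,210),(70,165),(80,145),(90,130),(100,126),(112,126),(120,126)):
    Q=R.from_euler("x",np.radians(al)).as_matrix();lip=J-20*n+[0,0,lz]
    g=lip-Q@(32*n+[0,0,95-zg]);print(al,"g",g.round(0),end=" ");show(g+26*(Q@Rg)[:,2],Q@Rg,g)
```

```text
rotvec deg [  4.7   0.5 -24.3]
stand [ 461.5 -179.9  119. ] shift [  27.1  -71.2 -158.2] [-0.29  0.4   1.88 -0.93  0.88  0.34] 0.0 77.6
grasp [ 461.5 -237.7   50.1] shift [  27.1 -129.  -227.2] [-0.41  0.55  1.9  -1.11  0.72  0.47] 0.0 24.7
lift/transit
[ 450. -238.  100.] [-0.42  0.43  1.91 -1.01  0.77  0.33] e 0.0 dq 0.14 mg 0.22 clr 25.0 wrist [450. -74. 295.]
[ 450. -238.  180.] [-0.42  0.29  1.84 -0.86  0.89  0.1 ] e 0.0 dq 0.22 mg 0.37 clr 48.0 wrist [450. -74. 375.]
[ 450. -137.  210.] [-0.2   0.24  1.82 -0.8   1.08  0.19] e 0.0 dq 0.22 mg 0.43 clr 145.0 wrist [450.  27. 405.]
[450. -17. 210.] [ 0.07  0.29  1.76 -0.74  1.25  0.37] e 0.0 dq 0.27 mg 0.49 clr 150.0 wrist [450. 147. 405.]
[435. 103. 210.] [ 0.32  0.36  1.65 -0.66  1.42  0.52] e 0.0 dq 0.25 mg 0.57 clr 96.0 wrist [435. 267. 405.]
[435. 203. 210.] [ 0.5   0.48  1.47 -0.6   1.57  0.62] e 0.0 dq 0.18 mg 0.63 clr 51.0 wrist [435. 367. 405.]
[435. 273. 210.] [ 0.6   0.58  1.31 -0.56  1.67  0.66] e 0.0 dq 0.16 mg 0.67 clr 57.0 wrist [435. 437. 405.]
pour
0 g [435. 290. 225.] [435. 273. 205.] [ 0.6   0.59  1.32 -0.56  1.6
[... 405 characters left out ...]
.43 mg 0.77 clr 41.0 wrist [435. 178. 385.]
80 g [435. 288. 172.] [435. 305. 152.] [ 0.06  0.34  1.87  0.82  1.07 -0.41] e 0.0 dq 0.23 mg 0.69 clr 34.0 wrist [435. 141. 348.]
90 g [435. 283. 162.] [435. 303. 145.] [-0.02  0.39  1.92  1.01  1.13 -0.62] e 0.0 dq 0.21 mg 0.64 clr 27.0 wrist [435. 108. 309.]
100 g [435. 277. 162.] [435. 300. 149.] [-0.09  0.44  1.96  1.14  1.25 -0.79] e 0.0 dq 0.17 mg 0.6 clr 26.0 wrist [435.  79. 276.]
112 g [435. 269. 165.] [435. 294. 157.] [-0.15  0.53  1.99  1.26  1.4  -0.94] e 0.0 dq 0.16 mg 0.57 clr 26.0 wrist [435.  51. 236.]
120 g [435. 264. 166.] [435. 289. 162.] [-0.18  0.59  2.    1.32  1.52 -1.03] e 0.0 dq 0.11 mg 0.56 clr 24.0 wrist [435.  38. 206.]
```

{"api": "apply_moves", "payload": {"targets": [[80, [7, -15, -20], [1.4, 0.1, -7.3]], [80, [14, -30, -50], [2.8, 0.3, -14.6]], [80, [20, -50, -85], [4.2, 0.4, -21.9]], [80, [27, -65, -125], [4.7, 0.5, -24.3]], [80, [27, -71, -155], [4.7, 0.5, -24.3]], [80, [27, -71, -158], [4.7, 0.5, -24.3]], [80, [27, -71, -158], [4.7, 0.5, -24.3]]]}}

```text
time_s: 8.8
eef_pos: [462.1, -181.4, 121.2]
ee_rot: [0.242, 0.666, 0.662, -0.242]
force: [0.1, 0.4, 1.2]
grip_width: 0.936
grip_force: 0.0
```

Run:
```python
from kin import *
from h import *
s=ctrl.sense();w,x,y,z=s["ee_rot"];R0=R.from_quat([x,y,z,w]).as_matrix();p=s["eef_pos"]
print(p.round(1),R0.round(3).tolist(),"to grasp",(np.array([461.5,-237.7,50.1])-p).round(1),"rot",np.degrees(R.from_matrix(tool(-90,50)@R0.T).as_rotvec()).round(1))
im,W=snap("scene"); cv2.imwrite("pics/s2.png",cv2.resize(im[180:330,100:300],(800,600),interpolation=cv2.INTER_CUBIC))
```

```text
[ 462.1 -181.4  121.2] [[0.005, 1.0, -0.002], [0.765, -0.006, -0.643], [-0.643, 0.002, -0.766]] to grasp [ -0.6 -56.3 -71.1] rot [0.  0.1 0.3]
```

View pics/s2.png

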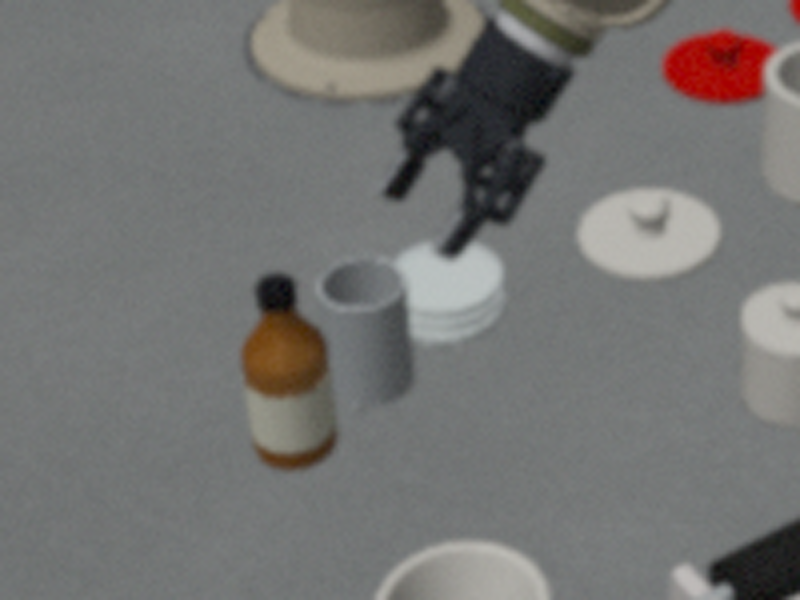

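The fingers point at the beaker, whose rim centre is at crop (362,287), and are clear of the bottle and dishes. Approach and grip next.

{"api": "apply_moves", "payload": {"targets": [[80, [0, -14, -18], [0, 0, 0]], [80, [0, -28, -36], [0, 0, 0]], [80, [0, -42, -53], [0, 0, 0]], [80, [0, -52, -66], [0, 0, 0]], [80, [0, -56, -71], [0, 0, 0]], [80, [0, -56, -71], [0, 0, 0]], [80, [0, -56, -71], [0, 0, 0]]]}}

```text
time_s: 9.55
eef_pos: [462.7, -237.0, 51.1]
ee_rot: [0.244, 0.666, 0.662, -0.242]
force: [0.1, -0.7, 0.1]
grip_width: 0.939
grip_force: 0.0
```

{"api": "apply_moves", "payload": {"targets": [[70, [0, 0, 0], [0, 0, 0]], [66, [0, 0, 0], [0, 0, 0]], [60, [0, 0, 0], [0, 0, 0]], [60, [0, 0, 0], [0, 0, 0]], [60, [0, 0, 0], [0, 0, 0]], [60, [0, 0, 0], [0, 0, 0]]], "squeeze": 45}}

```text
time_s: 10.15
eef_pos: [462.3, -237.1, 50.7]
ee_rot: [0.243, 0.666, 0.662, -0.242]
force: [-1.7, 2.9, 7.5]
grip_width: 0.748
grip_force: 49.2
```

{"api": "apply_moves", "payload": {"targets": [[60, [0, 0, 5], [0, 0, 0]], [60, [0, 0, 20], [0, 0, 0]], [60, [0, 0, 45], [0, 0, 0]], [60, [0, 0, 75], [0, 0, 0]], [60, [0, 3, 105], [0, 0, 0]], [60, [-2, 15, 130], [0, 0, 0]], [60, [-4, 35, 148], [0, 0, 0]], [60, [-6, 65, 158], [0, 0, 0]], [60, [-8, 100, 160], [0, 0, 0]], [60, [-10, 138, 160], [0, 0, 0]], [60, [-12, 176, 160], [0, 0, 0]], [60, [-15, 214, 160], [0, 0, 0]], [60, [-18, 252, 160], [0, 0, 0]], [60, [-20, 290, 160], [0, 0, 0]], [60, [-22, 328, 160], [0, 0, 0]], [60, [-24, 366, 160], [0, 0, 0]], [60, [-26, 404, 160], [0, 0, 0]], [60, [-27, 440, 160], [0, 0, 0]], [60, [-27, 470, 160], [0, 0, 0]], [60, [-27, 492, 160], [0, 0, 0]]]}}

```text
time_s: 12.15
eef_pos: [434.5, 256.9, 209.5]
ee_rot: [0.242, 0.666, 0.663, -0.242]
force: [0.7, -0.4, -2.7]
grip_width: 0.744
grip_force: 50.1
```

{"api": "apply_moves", "payload": {"targets": [[60, [0, 12, 0], [0, 0, 0]], [60, [0, 18, 0], [0, 0, 0]], [60, [0, 18, 0], [0, 0, 0]], [60, [0, 18, 0], [0, 0, 0]]]}}

```text
time_s: 12.55
eef_pos: [435.1, 272.1, 209.8]
ee_rot: [0.243, 0.667, 0.662, -0.242]
force: [0.4, 0.1, -2.3]
grip_width: 0.741
grip_force: 50.2
```

Run:
```python
from kin import *
from h import *
s=ctrl.sense();w,x,y,z=s["ee_rot"];R0=R.from_quat([x,y,z,w]).as_matrix();p=s["eef_pos"]
print(p.round(1),R0.round(3).tolist(),s["joints"].round(2))
im,W=snap("top"); 
a=im[140:300,130:290]
ims,Ws=snap("scene")
cv2.imwrite("pics/c3.png",np.hstack([cv2.resize(a,(400,400),interpolation=cv2.INTER_CUBIC),cv2.resize(ims[100:260,220:380],(400,400),interpolation=cv2.INTER_CUBIC)]))
n=np.array([0,-1,0.])
for al,lz in((0,250),(30,240),(50,210),(70,165),(80,145),(90,130),(100,126),(112,126)):
    Q=R.from_euler("x",np.radians(al)).as_matrix();lip=J-20*n+[0,0,lz]
    g=lip-Q@(32*n+[0,0,25]);t=g+26*(Q@R0)[:,2];print(al,(t-p).round(0).tolist(), "rx",al)
```

```text
[435.1 272.1 209.8] [[0.007, 1.0, -0.002], [0.765, -0.006, -0.644], [-0.644, 0.003, -0.765]] [ 0.6   0.58  1.31 -0.56  1.67  0.67]
0 [-0.0, 1.0, -5.0] rx 0
30 [-0.0, 22.0, -1.0] rx 30
50 [-0.0, 30.0, -17.0] rx 50
70 [-0.0, 33.0, -46.0] rx 70
80 [-0.0, 33.0, -58.0] rx 80
90 [-0.0, 31.0, -65.0] rx 90
100 [-0.0, 27.0, -61.0] rx 100
112 [-0.0, 22.0, -53.0] rx 112
```

View pics/c3.png

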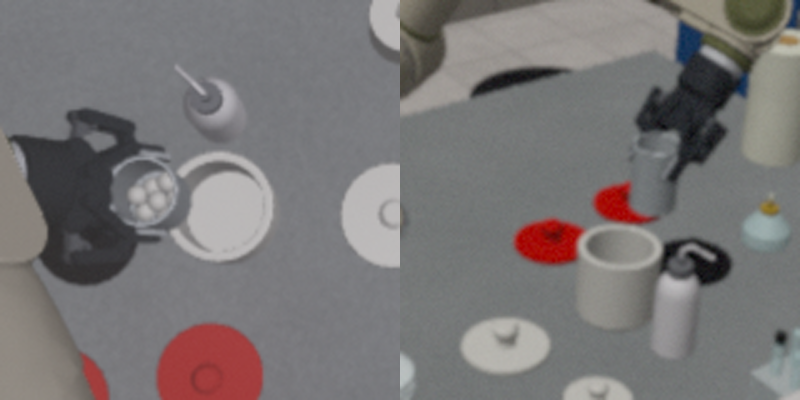

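The beaker is upright in the grip, mouth at left crop (143,190) with the balls inside, next to the jar mouth at (220,205). The wash bottle at (215,105) is near the finger knuckles, so I'll check that clearance before tilting.

Run:
```python
from kin import *
from h import *
for nm in("top0","scene0"):
    W=np.load(nm+".npy")
    for z0,z1 in((15,60),(60,100),(100,125),(125,150),(150,175)):
        m=(np.hypot(W[...,0]-550,W[...,1]-242)<60)&(W[...,2]>z0)&(W[...,2]<z1)&(np.hypot(W[...,0]-435,W[...,1]-238)>66);P=W[m][:,:2]
        if len(P)<8:continue
        r=least_squares(lambda q:np.hypot(*(P-q[:2]).T)-q[2],[550,242,28],loss="soft_l1").x
        print(nm,z0,len(P),"min",P.min(0).round(0),"max",P.max(0).round(0),"fit",r.round(1))
s=ctrl.sense();w,x,y,z=s["ee_rot"];R0=R.from_quat([x,y,z,w]).as_matrix();p=s["eef_pos"];g=p-26*R0[:,2]
Q=R.from_euler("x",np.radians(112)).as_matrix()
for n in("top","scene"):
    im,W=snap(n);L=(W.reshape(-1,3)-g)@R0
    L=L[np.isfinite(L[:,0])&(np.abs(L[:,0])<60)&(L[:,2]<15)&(L[:,2]>-140)&(np.abs(L[:,1])<110)]
    for a in range(-140,15,15):
        k=L[(L[:,2]>=a)&(L[:,2]<a+15)]
        if len(k)>3:print(n,a,"y(x-world)",k[:,1].min().round(0),k[:,1].max().round(0),"x",k[:,0].min().round(0),k[:,0].max().round(0))
```

```text
top0 15 55 min [515. 222.] max [555. 266.] fit [545.5 251.5  29.8]
top0 60 101 min [516. 221.] max [574. 280.] fit [545.1 251.   29.1]
top0 100 191 min [518. 225.] max [572. 277.] fit [545.5 251.3  23.2]
top0 125 126 min [528. 235.] max [572. 283.] fit [544.7 251.   12.5]
top0 150 35 min [539. 246.] max [574. 280.] fit [1070.3 -205.3  695.6]
scene0 15 196 min [525. 216.] max [582. 273.] fit [548.  249.9  29.1]
scene0 60 187 min [524. 216.] max [580. 273.] fit [547.8 249.9  29.1]
scene0 100 132 min [497. 215.] max [579. 269.] fit [548.3 249.8  22.6]
scene0 125 83 min [534. 230.] max [577. 278.] fit [550.8 248.   12.8]
scene0 150 26 min [544. 248.] max [574. 280.] fit [114238.4 -97168.3 149717.5]
top -140 y(x-world) -28.0 36.0 x -39.0 -10.0
top -125 y(x-world) -35.0 36.0 x -40.0 -9.0
top -110 y(x-world) -37.0 36.0 x -40.0 -7.0
top -95 y(x-world) -67.0 67.0 x -18.0 13.0
top -80 y(x-world) -67.0 68.0 x -21.0 11.0
top -65 y(x-world) -67.0 66.0 x -19.0 12.0
top -50 y(x-world) -64.0 64.0 x -17.0 17.0
top -35 y(x-world) -64.0 63.0 x -16.0 23.0
top -20 y(x-world) -45.0 47.0 x -30.0 36.0
top -5 y(x-world) -46.0 45.0 x -40.0 47.0
top 10 y(x-world) -43.0 44.0 x -30.0 51.0
scene -140 y(x-world) -19.0 43.0 x -43.0 21.0
scene -125 y(x-world) -21.0 41.0 x -45.0 17.0
scene -110 y(x-world) -37.0 41.0 x -43.0 23.0
scene -95 y(x-world) -67.0 70.0 x -27.0 12.0
scene -80 y(x-world) -68.0 71.0 x -26.0 12.0
scene -65 y(x-world) -65.0 70.0 x -23.0 12.0
scene -50 y(x-world) -67.0 67.0 x -23.0 15.0
scene -35 y(x-world) -62.0 66.0 x -22.0 21.0
scene -20 y(x-world) -45.0 50.0 x -34.0 22.0
scene -5 y(x-world) -47.0 48.0 x -44.0 33.0
scene 10 y(x-world) -37.0 40.0 x -38.0 31.0
```

{"api": "apply_moves", "payload": {"targets": [[60, [0, 6, 1], [8, 0, 0]], [60, [0, 12, 2], [16, 0, 0]], [60, [0, 18, 2], [24, 0, 0]], [60, [0, 22, -1], [30, 0, 0]], [60, [0, 25, -6], [38, 0, 0]], [60, [0, 28, -12], [45, 0, 0]], [60, [0, 30, -17], [50, 0, 0]], [60, [0, 31, -25], [56, 0, 0]], [60, [0, 32, -34], [62, 0, 0]], [60, [0, 33, -41], [66, 0, 0]], [60, [0, 33, -46], [70, 0, 0]], [60, [0, 33, -46], [70, 0, 0]], [60, [0, 33, -46], [70, 0, 0]]], "squeeze": 60}}

```text
time_s: 14.05
eef_pos: [435.2, 305.4, 164.1]
ee_rot: [-0.182, 0.686, 0.681, 0.181]
force: [-0.4, -0.8, -1.6]
grip_width: 0.742
grip_force: 66.4
```

Run:
```python
from kin import *
from h import *
s=ctrl.sense();w,x,y,z=s["ee_rot"];R0=R.from_quat([x,y,z,w]).as_matrix();p=s["eef_pos"];print(p.round(1),R0[:,2].round(3),s["joints"].round(2))
im,W=snap("top");ims,Ws=snap("scene")
cv2.imwrite("pics/c4.png",np.hstack([cv2.resize(im[140:300,130:290],(400,400),interpolation=cv2.INTER_CUBIC),cv2.resize(ims[120:260,240:380],(400,400),interpolation=cv2.INTER_CUBIC)]))
```

```text
[435.2 305.4 164.1] [-0.001  0.497 -0.868] [ 0.14  0.31  1.79  0.6   1.05 -0.16]
```

View pics/c4.png

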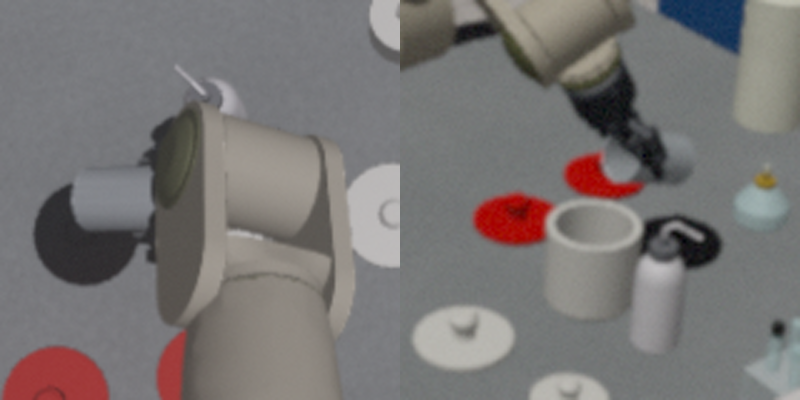

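Left crop: the beaker is tilted 70° with its base at (80,200). Right crop: its mouth is over the near part of the jar mouth at (595,235). Next is the slow pour.

{"api": "apply_moves", "payload": {"targets": [[60, [0, 0, -4], [3, 0, 0]], [60, [0, 0, -8], [6, 0, 0]], [60, [0, 0, -12], [10, 0, 0]], [60, [0, 0, -15], [13, 0, 0]], [60, [0, -1, -17], [16, 0, 0]], [60, [0, -2, -19], [19, 0, 0]], [60, [0, -2, -19], [21, 0, 0]], [60, [0, -3, -18], [23, 0, 0]], [60, [0, -4, -18], [25, 0, 0]], [60, [0, -5, -16], [28, 0, 0]], [60, [0, -6, -15], [30, 0, 0]], [60, [0, -7, -13], [33, 0, 0]], [60, [0, -9, -11], [36, 0, 0]], [60, [0, -10, -9], [39, 0, 0]], [60, [0, -11, -7], [42, 0, 0]], [60, [0, -11, -7], [42, 0, 0]], [60, [0, -11, -7], [42, 0, 0]], [60, [0, -11, -7], [42, 0, 0]], [60, [0, -11, -7], [42, 0, 0]]]}}

```text
time_s: 16.05
eef_pos: [435.1, 295.0, 157.1]
ee_rot: [-0.416, 0.574, 0.572, 0.413]
force: [-0.9, 0.6, -0.8]
grip_width: 0.747
grip_force: 66.9
```

Run:
```python
from kin import *
from h import *
s=ctrl.sense();print(s["eef_pos"].round(1),s["force"].round(1),s["joints"].round(2))
im,W=snap("top");ims,Ws=snap("scene")
cv2.imwrite("pics/c5.png",np.hstack([cv2.resize(im[140:300,130:290],(400,400),interpolation=cv2.INTER_CUBIC),cv2.resize(ims[120:260,240:380],(400,400),interpolation=cv2.INTER_CUBIC)]))
```

```text
[435.1 295.  157.1] [-0.9  0.6 -0.8] [-0.15  0.53  1.99  1.26  1.4  -0.93]
```

View pics/c5.png

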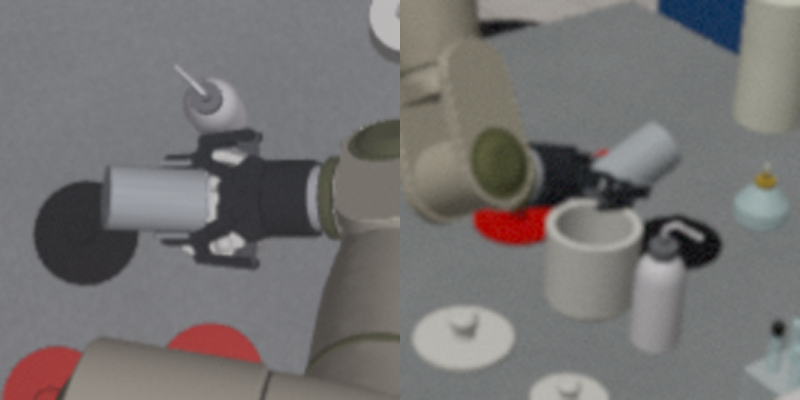

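The beaker is now tilted about 112° above the jar mouth (right crop, beaker at (640,155)) and no balls show on the bench. I'll tilt a little further to be sure, then return along the same path.

{"api": "apply_moves", "payload": {"targets": [[60, [0, -2, 2], [4, 0, 0]], [60, [0, -5, 5], [8, 0, 0]], [60, [0, -5, 5], [8, 0, 0]], [60, [0, -5, 5], [8, 0, 0]], [60, [0, 0, 5], [0, 0, 0]], [60, [0, 4, 5], [-6, 0, 0]], [60, [0, 6, 12], [-13, 0, 0]], [60, [0, 9, 22], [-20, 0, 0]], [60, [0, 11, 32], [-27, 0, 0]], [60, [0, 11, 42], [-35, 0, 0]], [60, [0, 11, 52], [-42, 0, 0]], [60, [0, 10, 62], [-50, 0, 0]], [60, [0, 9, 72], [-58, 0, 0]], [60, [0, 6, 82], [-66, 0, 0]], [60, [0, 4, 92], [-74, 0, 0]], [60, [0, 0, 98], [-82, 0, 0]], [60, [0, -5, 100], [-90, 0, 0]], [60, [0, -10, 100], [-98, 0, 0]], [60, [0, -15, 100], [-106, 0, 0]], [60, [0, -20, 100], [-112, 0, 0]]]}}

```text
time_s: 18.15
eef_pos: [434.8, 275.7, 257.3]
ee_rot: [0.245, 0.666, 0.662, -0.242]
force: [0.1, -1.2, -1.5]
grip_width: 0.738
grip_force: 66.8
```

{"api": "apply_moves", "payload": {"targets": [[60, [0, -5, 0], [0, 0, 0]], [60, [0, -5, 0], [0, 0, 0]]]}}

```text
time_s: 18.35
eef_pos: [435.0, 269.8, 257.1]
ee_rot: [0.242, 0.667, 0.662, -0.241]
force: [-0.1, 0.2, -2.3]
grip_width: 0.742
grip_force: 66.8
```

Run:
```python
from kin import *
from h import *
s=ctrl.sense();w,x,y,z=s["ee_rot"];R0=R.from_quat([x,y,z,w]).as_matrix()
print(s["eef_pos"].round(1),s["force"].round(1),R0.round(3).tolist(),np.degrees(R.from_matrix(tool(-90,50)@R0.T).as_rotvec()).round(1))
im,W=snap("top");ims,Ws=snap("scene")
cv2.imwrite("pics/c6.png",np.hstack([cv2.resize(im[170:270,150:250],(400,400),interpolation=cv2.INTER_CUBIC),cv2.resize(ims[60:300,180:420],(400,400),interpolation=cv2.INTER_CUBIC)]))
# free spot heights for beaker set-down around candidates
W0=np.load("top1.npy");
for c in((440,-40),(500,-60),(560,-60)):
    m=np.hypot(W0[...,0]-c[0],W0[...,1]-c[1])<60;print(c,m.sum(),np.nanmax(W0[m][:,2]).round(0))
```

```text
[435.  269.8 257.1] [-0.1  0.2 -2.3] [[0.007, 1.0, -0.0], [0.767, -0.005, -0.642], [-0.642, 0.004, -0.767]] [-0.1  0.2  0.3]
(440, -40) 3614 525.0
(500, -60) 1227 505.0
(560, -60) 828 6.0
```

View pics/c6.png

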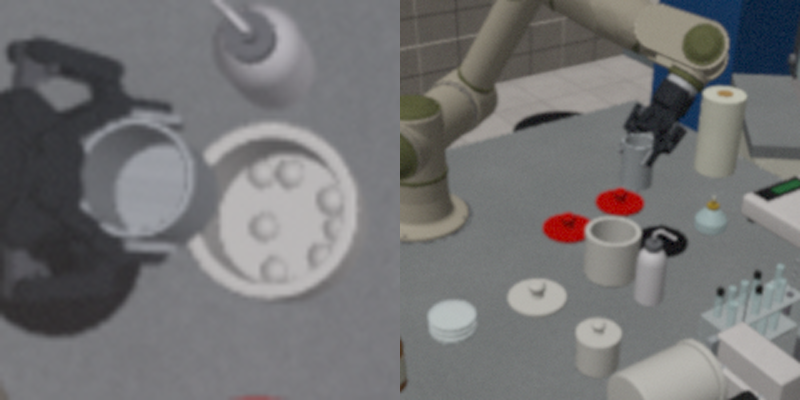

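All seven balls are in the jar (left crop, inside the ring at (270,210)), the beaker is empty and the bench is clean. I'll return the beaker to its old spot.

{"api": "apply_moves", "payload": {"targets": [[60, [0, -10, 0], [0, 0, 0]], [60, [1, -35, -5], [0, 0, 0]], [60, [3, -70, -12], [0, 0, 0]], [60, [5, -110, -20], [0, 0, 0]], [60, [8, -150, -28], [0, 0, 0]], [60, [10, -190, -35], [0, 0, 0]], [60, [13, -230, -40], [0, 0, 0]], [60, [15, -270, -45], [0, 0, 0]], [60, [18, -310, -50], [0, 0, 0]], [60, [20, -350, -55], [0, 0, 0]], [60, [22, -390, -60], [0, 0, 0]], [60, [24, -425, -65], [0, 0, 0]], [60, [26, -460, -75], [0, 0, 0]], [60, [27, -485, -85], [0, 0, 0]], [60, [27, -500, -105], [0, 0, 0]], [60, [27, -505, -130], [0, 0, 0]], [60, [27, -507, -155], [0, 0, 0]], [60, [27, -507, -180], [0, 0, 0]], [60, [27, -507, -194], [0, 0, 0]], [60, [27, -507, -196], [0, 0, 0]]]}}

```text
time_s: 20.45
eef_pos: [460.9, -237.4, 59.9]
ee_rot: [0.242, 0.667, 0.662, -0.242]
force: [-1.2, 0.6, -1.2]
grip_width: 0.738
grip_force: 66.8
```

{"api": "apply_moves", "payload": {"targets": [[60, [0, 0, -2], [0, 0, 0]], [60, [0, 0, -2], [0, 0, 0]], [60, [0, 0, -2], [0, 0, 0]]]}}

```text
time_s: 20.75
eef_pos: [462.3, -237.4, 59.7]
ee_rot: [0.244, 0.667, 0.662, -0.242]
force: [-0.1, -0.4, -1.5]
grip_width: 0.744
grip_force: 66.8
```

{"api": "apply_moves", "payload": {"targets": [[60, [0, 0, -3], [0, 0, 0]], [60, [0, 0, -5], [0, 0, 0]], [60, [0, 0, -6], [0, 0, 0]], [60, [0, 0, -7], [0, 0, 0]], [60, [0, 0, -8], [0, 0, 0]], [60, [0, 0, -8], [0, 0, 0]]]}}

```text
time_s: 21.35
eef_pos: [462.1, -237.3, 50.9]
ee_rot: [0.243, 0.666, 0.662, -0.242]
force: [-1.1, 0.0, 0.2]
grip_width: 0.742
grip_force: 67.0
```

{"api": "apply_moves", "payload": {"targets": [[60, [0, 0, -0.5], [0, 0, 0]], [60, [0, 0, -0.5], [0, 0, 0]]]}}

```text
time_s: 21.55
eef_pos: [462.1, -237.4, 50.9]
ee_rot: [0.243, 0.666, 0.662, -0.242]
force: [-3.1, 2.0, 5.7]
grip_width: 0.746
grip_force: 67.4
```

{"api": "apply_moves", "payload": {"targets": [[66, [0, 0, 0], [0, 0, 0]], [72, [0, 0, 0], [0, 0, 0]], [78, [0, 0, 0], [0, 0, 0]], [80, [0, 0, 0], [0, 0, 0]], [80, [0, 0, 0], [0, 0, 0]], [80, [0, 0, 0], [0, 0, 0]]]}}

```text
time_s: 22.15
eef_pos: [462.0, -237.2, 50.3]
ee_rot: [0.243, 0.666, 0.662, -0.242]
force: [-0.0, 0.9, -0.5]
grip_width: 0.936
grip_force: 0.0
```

{"api": "apply_moves", "payload": {"targets": [[80, [0, 7, 8], [0, 0, 0]], [80, [0, 21, 25], [0, 0, 0]], [80, [0, 42, 50], [0, 0, 0]], [80, [0, 64, 77], [0, 0, 0]], [80, [0, 80, 110], [0, 0, 0]], [80, [0, 100, 150], [0, 0, 0]], [80, [-5, 120, 190], [0, 0, 0]], [80, [-10, 150, 220], [0, 0, 0]], [80, [-15, 190, 230], [0, 0, 0]], [80, [-15, 190, 230], [0, 0, 0]]]}}

```text
time_s: 23.15
eef_pos: [447.0, -43.6, 282.4]
ee_rot: [0.244, 0.665, 0.663, -0.24]
force: [-1.0, -0.0, -1.0]
grip_width: 0.934
grip_force: 0.0
```

Run:
```python
from kin import *
from h import *
s=ctrl.sense();w,x,y,z=s["ee_rot"];R0=R.from_quat([x,y,z,w]).as_matrix();p=s["eef_pos"]
print(s["time_s"],p.round(1),s["joints"].round(2))
# target: tool down, y axis azimuth options
a=np.radians(77.1)
for az in(0,23,77.1):
    a=np.radians(az);yv=np.array([np.cos(a),np.sin(a),0]);d=np.array([0,0,-1.]);Rm=np.c_[np.cross(yv,d),yv,d]
    q,e=ik(np.array([435,50,120.]),Rm,s["joints"]);q2,e2=ik(np.array([435,238,200.]),Rm,q)
    print(az,np.degrees(R.from_matrix(Rm@R0.T).as_rotvec()).round(1),q.round(2),e.round(3),q2.round(2),e2.round(3))
for n in("top","scene"):
    im,W=snap(n);cv2.imwrite(f"pics/{n}7.png",im)
    for l,c,r,z0,z1 in(("lid disc",(435,50),68,9,26),("knob",(435,50),25,36,60),("rim",(435,238),66,104,116),("beaker rim",(461.5,-221),38,88,100)):
        P=W[(np.hypot(W[...,0]-c[0],W[...,1]-c[1])<r)&(W[...,2]>z0)&(W[...,2]<z1)]
        if len(P)<5:print(n,l,"none");continue
        print(n,l,((P.min(0)+P.max(0))/2).round(1),np.ptp(P,axis=0).round(1),len(P))
```

```text
23.15 [447.  -43.6 282.4] [ 0.01  0.18  1.69 -0.72  1.34  0.21]
0 [40.   0.4  0.2] [-0.15  0.26  1.89 -0.    0.99 -0.15] 0.0 [0.26 0.28 1.63 0.   1.23 0.26] 0.0
23 [39.4  8.4 22.2] [-0.15  0.26  1.89 -0.    0.99 -0.56] 0.0 [ 0.26  0.28  1.63  0.    1.23 -0.14] 0.0
77.1 [33.5 27.2 73.9] [-0.15  0.26  1.89  0.    0.99 -1.5 ] 0.0 [ 0.26  0.28  1.63  0.    1.23 -1.08] 0.0
top lid disc [420.1   7.6  16.2] [22.9  3.2  8.4] 12
top knob none
top rim [433.5 270.8 109.2] [113.1  49.1  10. ] 220
top beaker rim [ 460.4 -220.1   93.7] [62.6 66.2 10.1] 107
scene lid disc [437.   48.3  17.4] [123.4 120.   16.7] 564
scene knob [440.   46.7  45.6] [35.8 30.7 18.1] 68
scene rim [438.4 234.4 109.5] [119.1 115.4  11. ] 228
scene beaker rim [ 462.6 -222.8   93.6] [66.1 63.3 10.5] 115
```

{"api": "apply_moves", "payload": {"targets": [[85, [-1, 10, 0], [3.3, 2.7, 7.3]], [85, [-2, 20, 0], [6.6, 5.4, 14.6]], [85, [-4, 30, 0], [9.9, 8.1, 22]], [85, [-5, 40, -10], [13.2, 10.8, 29.3]], [85, [-6, 50, -20], [16.5, 13.5, 36.6]], [85, [-8, 60, -30], [19.8, 16.2, 44]], [85, [-9, 70, -50], [23.1, 18.9, 51.2]], [85, [-10, 80, -70], [26.4, 21.6, 58.5]], [85, [-12, 90, -100], [29.7, 24.3, 65.8]], [85, [-12, 93, -130], [33, 27, 73]], [85, [-12, 93, -160], [33.5, 27.2, 73.9]], [85, [-12, 93, -180], [33.5, 27.2, 73.9]], [85, [-12, 93, -190], [33.5, 27.2, 73.9]], [85, [-12, 93, -190], [33.5, 27.2, 73.9]], [85, [-12, 93, -190], [33.5, 27.2, 73.9]]]}}

```text
time_s: 24.75
eef_pos: [435.4, 45.5, 91.0]
ee_rot: [0.001, 0.113, 0.994, -0.003]
force: [0.5, -0.2, 0.1]
grip_width: 0.999
grip_force: 0.0
```

Run:
```python
from kin import *
from h import *
s=ctrl.sense();w,x,y,z=s["ee_rot"];R0=R.from_quat([x,y,z,w]).as_matrix();p=s["eef_pos"]
t=R.from_quat([.1121,.9937,0,.0]).as_matrix()
print(p.round(1),"to go",(np.array([435.1,49.7,20.0])-p).round(1),np.degrees(R.from_matrix(t@R0.T).as_rotvec()).round(2))
```

```text
[435.4  45.5  91. ] to go [ -0.3   4.2 -71. ] [0.36 0.03 0.12]
```

{"api": "apply_moves", "payload": {"targets": [[85, [0, 4, -20], [0.4, 0, 0.1]], [85, [0, 4, -45], [0.4, 0, 0.1]], [85, [0, 4.2, -62], [0.4, 0, 0.1]], [85, [0, 4.2, -71], [0.4, 0, 0.1]], [85, [0, 4.2, -71], [0.4, 0, 0.1]], [85, [0, 4.2, -71], [0.4, 0, 0.1]]]}}

```text
time_s: 25.35
eef_pos: [435.7, 49.9, 20.2]
ee_rot: [0.001, 0.112, 0.994, 0.0]
force: [-0.2, -0.1, -0.7]
grip_width: 0.996
grip_force: 0.0
```

{"api": "apply_moves", "payload": {"targets": [[50, [0, 0, 0], [0, 0, 0]], [45, [0, 0, 0], [0, 0, 0]], [40, [0, 0, 0], [0, 0, 0]], [30, [0, 0, 0], [0, 0, 0]], [30, [0, 0, 0], [0, 0, 0]], [30, [0, 0, 0], [0, 0, 0]], [30, [0, 0, 0], [0, 0, 0]]], "squeeze": 50}}

```text
time_s: 26.05
eef_pos: [435.2, 49.9, 19.8]
ee_rot: [-0.0, 0.112, 0.994, 0.0]
force: [-2.1, -0.6, 6.3]
grip_width: 0.379
grip_force: 48.8
```

{"api": "apply_moves", "payload": {"targets": [[30, [0, 0, 5], [0, 0, 0]], [30, [0, 0, 25], [0, 0, 0]], [30, [0, 0, 60], [0, 0, 0]], [30, [0, 0, 100], [0, 0, 0]], [30, [0, 5, 135], [0, 0, 0]], [30, [0, 25, 155], [0, 0, 0]], [30, [0, 55, 160], [0, 0, 0]], [30, [0, 90, 160], [0, 0, 0]], [30, [0, 125, 160], [0, 0, 0]], [30, [0, 155, 160], [0, 0, 0]], [30, [0, 178, 155], [0, 0, 0]], [30, [0, 188, 145], [0, 0, 0]], [30, [0, 188, 132], [0, 0, 0]], [30, [0, 188, 122], [0, 0, 0]], [30, [0, 188, 120], [0, 0, 0]], [30, [0, 188, 120], [0, 0, 0]]]}}

```text
time_s: 27.65
eef_pos: [435.0, 237.5, 139.1]
ee_rot: [-0.001, 0.113, 0.994, 0.0]
force: [0.2, 0.4, -3.0]
grip_width: 0.376
grip_force: 50.6
```

Run:
```python
from kin import *
from h import *
s=ctrl.sense();print(s["eef_pos"].round(1),s["ee_rot"].round(4),s["force"].round(1))
ims,Ws=snap("scene")
cv2.imwrite("pics/c8.png",cv2.resize(ims[150:260,250:397],(800,600),interpolation=cv2.INTER_CUBIC))
```

```text
[435.  237.5 139.1] [-7.000e-04  1.125e-01  9.937e-01  2.000e-04] [ 0.2  0.4 -3. ]
```

View pics/c8.png

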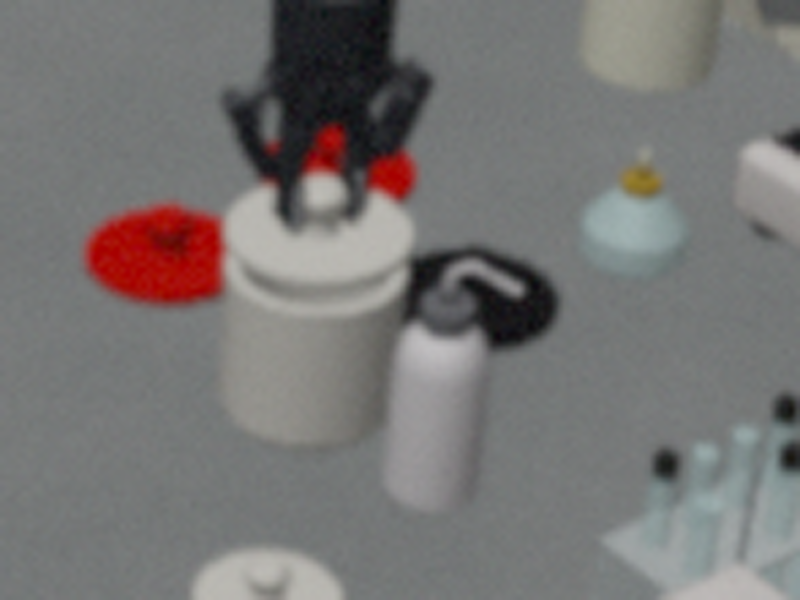

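The lid is centred about 17 mm above the jar rim (disc at (320,235), jar rim at (318,280)). Lowering gently.

{"api": "apply_moves", "payload": {"targets": [[30, [0, 0, -4], [0, 0, 0]], [30, [0, 0, -8], [0, 0, 0]], [30, [0, 0, -11], [0, 0, 0]], [30, [0, 0, -13], [0, 0, 0]], [30, [0, 0, -14.5], [0, 0, 0]], [30, [0, 0, -15.5], [0, 0, 0]], [30, [0, 0, -16.5], [0, 0, 0]], [30, [0, 0, -17], [0, 0, 0]], [30, [0, 0, -17], [0, 0, 0]]]}}

```text
time_s: 28.6
eef_pos: [435.0, 238.0, 122.3]
ee_rot: [-0.0, 0.112, 0.994, 0.0]
force: [-0.1, -0.2, -3.0]
grip_width: 0.376
grip_force: 50.6
```

{"api": "apply_moves", "payload": {"targets": [[30, [0, 0, -0.5], [0, 0, 0]], [30, [0, 0, -1], [0, 0, 0]], [30, [0, 0, -1], [0, 0, 0]]]}}

```text
time_s: 28.9
eef_pos: [435.2, 238.1, 121.9]
ee_rot: [0.0, 0.112, 0.994, 0.001]
force: [-2.0, -0.1, 4.2]
grip_width: 0.377
grip_force: 51.2
```

{"api": "apply_moves", "payload": {"targets": [[45, [0, 0, 0], [0, 0, 0]], [60, [0, 0, 0], [0, 0, 0]], [85, [0, 0, 0], [0, 0, 0]], [85, [0, 0, 0], [0, 0, 0]], [85, [0, 0, 15], [0, 0, 0]], [85, [0, 0, 45], [0, 0, 0]], [85, [0, 0, 85], [0, 0, 0]], [85, [-20, 20, 120], [0, 0, 0]], [85, [-60, 50, 140], [0, 0, 0]], [85, [-100, 85, 140], [0, 0, 0]], [85, [-135, 120, 140], [0, 0, 0]], [85, [-170, 150, 140], [0, 0, 0]], [85, [-205, 180, 140], [0, 0, 0]], [85, [-240, 210, 140], [0, 0, 0]], [85, [-275, 240, 140], [0, 0, 0]], [85, [-300, 260, 140], [0, 0, 0]], [85, [-300, 260, 140], [0, 0, 0]], [85, [-300, 260, 140], [0, 0, 0]]]}}

```text
time_s: 30.7
eef_pos: [134.8, 498.0, 261.1]
ee_rot: [-0.0, 0.111, 0.994, 0.0]
force: [0.4, -0.6, 0.3]
grip_width: 0.997
grip_force: 0.0
```

Run:
```python
from kin import *
from h import *
s=ctrl.sense();print(s["time_s"],s["eef_pos"].round(1),s["force"].round(1))
ims,Ws=snap("scene");im,W=snap("top")
cv2.imwrite("pics/c9.png",np.hstack([cv2.resize(im[100:310,150:430],(400,300)),cv2.resize(ims[140:340,120:387],(400,300))]))
for nm,W in(("top",W),("top0",np.load("top0.npy"))):
    for l,c,r,z0,z1 in(("disc",(435,238),66,112,126),("knob",(435,238),25,135,170),("jarwall",(435,238),70,20,90),("beaker",(461.5,-221),38,88,100),("dish",(419.5,-133),55,32,50),("wash",(545,251),40,20,100)):
        P=W[(np.hypot(W[...,0]-c[0],W[...,1]-c[1])<r)&(W[...,2]>z0)&(W[...,2]<z1)]
        if len(P)>4:print(nm,l,((P.min(0)+P.max(0))/2).round(1),P[:,2].mean().round(1),len(P))
    D=W[(np.hypot(W[...,0]-435,W[...,1]-238)<55)&(np.hypot(W[...,0]-435,W[...,1]-238)>25)]
    D=D[D[:,2]>105];A=np.c_[D[:,:2]-[435,238],np.ones(len(D))];print(nm,"disc plane slope,z",np.linalg.lstsq(A,D[:,2],rcond=None)[0].round(3))
```

```text
30.7 [134.8 498.  261.1] [ 0.4 -0.6  0.3]
top disc [434.1 238.9 118.5] 119.2 1506
top knob [434.1 239.3 145.9] 148.4 140
top jarwall [417.4 211.6  54.8] 53.9 76
top beaker [ 460.4 -220.2   93.9] 93.8 113
top dish [ 419.6 -132.9   38.1] 38.0 829
top wash [544.6 250.9  60. ] 71.3 156
top disc plane slope,z [0.00000e+00 1.00000e-03 1.19291e+02]
top0 disc [433.1 237.8 119.1] 119.0 1503
top0 knob [434.1 237.8 146.2] 148.9 142
top0 jarwall [417.4 211.6  54.6] 53.8 72
top0 beaker [ 460.4 -220.3   93.6] 93.6 109
top0 dish [ 419.5 -133.    38.7] 38.1 830
top0 wash [544.6 250.9  61.2] 70.5 149
top0 disc plane slope,z [-1.000e-03  3.000e-03  1.191e+02]
```

View pics/c9.png

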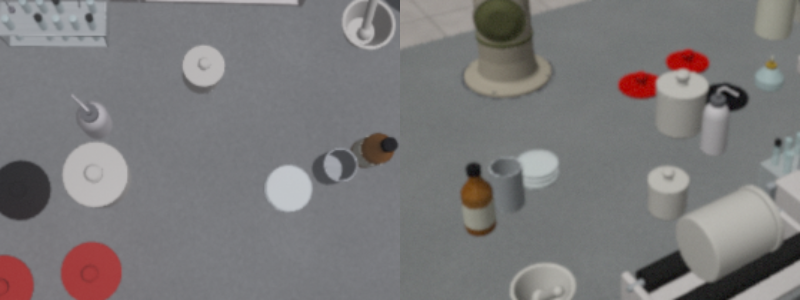

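The lid is level and home on the jar at left crop (95,174), and the empty beaker stands at (333,165). The jar and the measured neighbours (dishes, wash bottle) have not moved. Handing in.

```bash
python3 -c "
from rig import ctrl
print(ctrl.finish_job())"
```

```text
the job is handed in; nothing more can be done
None
```

I handed the job in at about 31 s: all seven balls are in the jar, its lid is back level and fully home, and the empty beaker stands upright in its original spot with no neighbour visibly disturbed; the hand-in returned no verdict.

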